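# Take out the air pump's used filter

## Robot

A 6-joint arm with a two-finger parallel gripper is mounted at the origin on a cart in front of the work surface, level with it; the furniture and walls round the work are solid. World frame = base frame: x ahead of the robot, y to its left, z up, the work surface at z = 0. Lengths are in m, angles in rad, forces in N, time in s.
With the tool pointing down it reaches from about 0.4 to 0.825 m from the base axis. Payload 7 kg.
Tool frame: the origin (TCP) lies midway between the tips of the shut fingers; the grasp point (between the pads) lies 19 mm behind it (bot.hold_point_z is the distance from the TCP to the grasp point, in m); z points along the fingers, y is the line along which they close (so a half turn about z gives the same grasp; the last joint's range is limited). The gripper opens to 85 mm and grips with 20 to 120 N. Pads are 22 mm wide; open, the fingers measure 114 mm over their backs; the gripper's body (76 mm by 85 mm) begins 54 mm behind the grasp point. The pads swing forward as they close: fully open they stand 13 mm farther back than shut.
Start: joints at [1.44, 0.359, 0.012, 0, -1.224, -0.288], TCP at [0.275, 0.617, 0.231] pointing down, gripper open.
Joint ranges: [-3.07, 3.07], [-1.43, 2.12], [-1.02, 1.25], [-3.03, 1.67], [-3.05, -0], [-3.03, 3.03]. Speed limits (rad/s): [2.39, 2.39, 3.01, 3.14, 3.14, 3.14].

## Interface

Orientations are given as a unit quaternion [x, y, z, w].
In Python, from rig import bot, imaging gives the robot as it stands. The module is installed in compiled form; this text tells all that it offers.
- The arm moves only by the shell command python3 -m inch 'ROWS' [FORCE]. ROWS is JSON, a list of rows, each a list of 3 entries, a list of its own where there are three numbers: the shift along the world's x, y, z scaled (see below), then the turn about the world's z scaled (see below), then the opening, from 0 (shut) to 1 (fully open). In form: [[[tx, ty, tz], turn, grip], ...]. A call has 1 to 20 rows; each row is the pose to reach, as a shift and turn from the pose commanded when the call began; what a row does not reach only later rows make up. The controller multiplies each number of a shift by 300 mm and each number of a turn by 1.5 rad. A row lasts 1/8 s, in which the tool goes at most 62.5 mm and 10.7 degrees, less where a joint would pass 70% of its speed; a pose out of reach is approached as far as the arm can. A call with a number of a shift or a turn outside -1 to 1 is refused whole. A call with a gripper value outside its range is refused whole. The fingers move at their own pace and stop on an object; FORCE is the grip in N (left out, the last holds). Time passes only in rows, so rows that repeat a pose let the fingers close. It gives the time, the measured TCP pose, the force, the opening and the grip force at its end, in the units of the state.
- bot.state(): the state, without advancing time (a new reading comes with each control period).
- imaging.get_image(name): name is "scene" or "top"; returns a dict with "pixels" (480x640x3 uint8, blue, green, red), "range_z" (480x640 float32, m along the optical axis (not along the pixel's ray), 0 where there is no reading), "fx", "fy", "cx", "cy" (pixels), "extrinsics" (4x4, takes a point from camera to world coordinates). Camera axes: x right, y up, looking along -z (the intrinsics and any distortion apply to the point x, -y, -z); pixel columns grow to the right and rows downward; lengths in m; the calibration is good to about 2 mm. A picture is of the moment at which its call begins.
- bot.job_done(): hands the job in; it is judged then, once.
The state is a dict: "t": time; "joints": joint angles; "joint_vel": joint speeds; "effort": joint torques, N m; "eef_pos": TCP position; "ee_rot": TCP orientation; "ft_force": force on the tool from outside, world axes, zero at the start; "torque": the same for the moment, N m; "grip_width": opening from 0.0 (shut) to 1.0 (fully open); "finger_force": force on a finger pad.
Only numpy, scipy, OpenCV 4.12 (cv2) and the standard library are available. Lean on these libraries where they do the work, as an engineer would, in place of code of your own. Each camera call takes 0.05 s, during which the arm holds its last target. There are 200 camera calls.

## Task

Take the used filter cartridge out of the bench air pump. Pull the drawer of the grey tool unit fully open and take out the flat-bladed opening tool; push its blade into the notch under the front edge of the pump's flush cover, lever the cover up with the blade and swing it right back to its stop, leaning well past upright. Put the tool back in the drawer, and only then lift the cartridge out of the pump and lay it in the metal tray, without disturbing the beaker, petri dish or marker.

Things in the scene. Friction and masses are not known exactly. Their poses are not given: they have to be found in the camera images.
- air_pump: white bench air pump, fixed, 150 (x) x 130 (y) x 80 mm high; origin at the centre of its underside on the worktop; its front, with rocker switch and dial gauge, faces its own -x. The front 130 mm of its top is a grey flush cover. Under it is a well, x -57 to +57 mm, y +-59 mm, floor at z 8 mm, where the cartridge lies along y in two V cradles at y +-30 mm
- pry_notch (a point): centre of the mouth of the notch in the pump's front wall right under the cover's front edge; 36 mm wide (y), 9 mm high, from z 65 mm up to the cover's underside at z 74 mm; it goes 18 mm back through the wall into the well
- filter_cover (a joint): angle of the grey cover plate, 130 x 130 x 6 mm: 0 shut and flush, grows as its front edge rises, stop at 2.2 rad; a stiff hinge, it stays where it is left (about 3 N at the front edge to raise it)
- cover_hinge (a point): centre of the cover's hinge axis, which runs along the pump's y, 56 mm behind the pump's centre, level with the cover's top face (80 mm high); axes turn with the cover
- cover_edge (a point): middle of the lower front edge of the cover, 131 mm from the hinge; moves with the cover
- filter_cartridge: used filter cartridge: white pleated cylinder, diameter 36 mm, black end caps of diameter 40 mm, 100 mm long, 90 g; origin at its middle, axis along its own y; in the pump its axis lies 45.5 mm above the worktop
- tool_unit: grey bench drawer unit, fixed, 180 (x) x 240 (y) x 70 mm high, one drawer; origin at the centre of its underside, its front faces its own -x
- tool_unit_drawer0 (a joint): how far the drawer is pulled out, m: 0 shut, 0.117 fully open; it slides to the unit's -x
- tool_unit_drawer0_handle (a point): middle of the drawer's steel bar handle: 11 mm thick, 120 mm long along y, 35 mm in front of the drawer's face, 39 mm above the worktop; moves with the drawer
- drawer_floor (a point): centre of the drawer's inner floor (inside 135 mm in x, 198 mm in y, walls 26 mm high, floor 22 mm above the worktop); moves with the drawer, axes as the unit's
- opening_tool: flat-bladed opening tool, 160 mm long, 70 g, lying on the drawer's floor across the drawer; black handle 22 x 86 x 20 mm (y -45 to +41 mm), then a steel blade 16 mm wide and 3 mm thick out to y +115 mm at mid height of the handle (10 mm above its underside); origin at the underside of the handle's middle, blade along its own +y
- tool_tip (a point): middle of the blade's end, 115 mm in front of the tool's origin and 10 mm above its underside
- parts_tray: metal tray, fixed, 160 (x) x 200 (y) mm, rim 26 mm high, walls and floor 4 mm; origin at the centre of its underside
- small_beaker: white plastic beaker, diameter 72 mm, 98 mm high; origin at the centre of its underside; leave alone
- petri: glass petri dish, diameter 94 mm, 17 mm high; origin at the centre of its underside; leave alone
- pen: white marker with black cap, 134 mm long, lying on the worktop; origin under its middle; leave alone

How it is judged:
By the outcome, as a careful person would: the job done as asked, in the order asked, and still so for the second after the job is handed in, with the robot touching nothing.
It also fails if it takes over 69 s, if anything falls off the work surface, if the arm or the gripper's body presses on something with over 40 N, if the wrist force passes 120 N, or if a joint passes its speed limit or range.

## Working session

There is one attempt and no reset: what is moved stays moved. The work goes in short steps, Python scripts to look and compute and a shell command to move; the robot and the scene stay as the last step left them, time stands still between calls to the robot, and variables do not carry over. Pictures are saved under pics/ and viewed, at most 10 in all, crops included, and the job is handed in when it is done.

```bash
mkdir -p pics
cat > h.py <<'E'
import numpy as np, cv2
from rig import bot, imaging
def cloud(im):
    z=im["range_z"]; v,u=np.mgrid[0:480,0:640]
    P=np.stack([(u-im["cx"])/im["fx"]*z,-(v-im["cy"])/im["fy"]*z,-z,np.ones_like(z)],-1)
    W=P@np.array(im["extrinsics"]).T
    W[z==0]=np.nan
    return W[...,:3]
def ray(im,u,v,h):
    E=np.array(im["extrinsics"]); d=E[:3,:3]@np.array([(u-im["cx"])/im["fx"],-(v-im["cy"])/im["fy"],-1])
    o=E[:3,3]; return o+d*(h-o[2])/d[2]
E
python3 - <<'E'
from h import *
print(bot.state())
for n in("scene","top"):
    im=imaging.get_image(n); cv2.imwrite(f"pics/{n}1.png",im["pixels"]); np.save(f"{n}1.npy",im,allow_pickle=True)
    print(n,im["fx"],im["cx"],im["cy"],np.round(im["extrinsics"],3).tolist())
E
```

```text
{'t': 0.0, 'joints': array([ 1.44006661e+00,  3.59404257e-01,  1.10931433e-02, -3.53437028e-04,
       -1.22406637e+00, -2.88120252e-01]), 'joint_vel': array([-4.42762991e-05,  4.22866516e-05, -3.04912993e-04,  9.21245494e-04,
       -7.41424778e-05,  8.99872790e-04]), 'effort': array([ 1.17840926e-03, -5.83320808e+01,  2.93426335e+01,  6.93678215e+00,
       -5.84687252e-03,  4.44841092e-06]), 'eef_pos': array([0.27434791, 0.61623535, 0.23036675]), 'ee_rot': array([ 9.78137787e-01, -2.07956286e-01, -1.03489469e-04,  8.01193825e-04]), 'ft_force': array([0.69569608, 0.10698192, 0.43571336]), 'torque': array([ 0.00287053, -0.04007194,  0.00902312]), 'finger_force': 0.0, 'grip_width': 0.9978694538089958}
scene 532.6519564595279 318.086012297097 237.40234039462086 [[0.698, 0.304, -0.648, -0.38], [-0.716, 0.271, -0.644, -0.82], [-0.02, 0.913, 0.407, 0.661], [0.0, 0.0, 0.0, 1.0]]
top 512.1742100110533 315.1948243827188 232.610373410047 [[0.02, 0.988, -0.15, 0.355], [-1.0, 0.021, 0.005, 0.054], [0.008, 0.15, 0.989, 1.32], [0.0, 0.0, 0.0, 1.0]]
```

View pics/scene1.png

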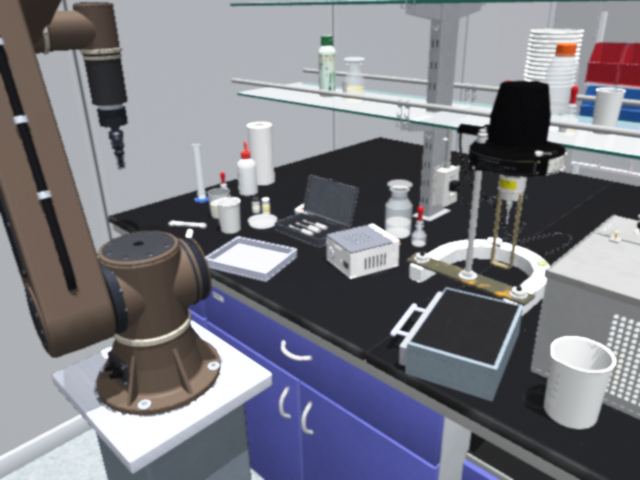

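View pics/top1.png

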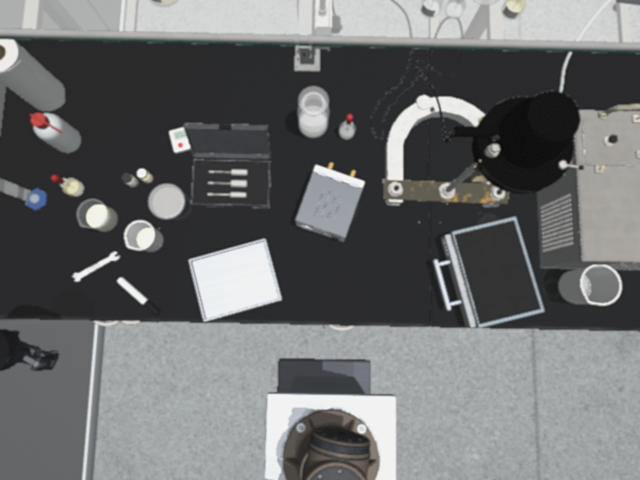

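The scene view shows the pump at about (362,250), the grey unit at (462,338) with its handle at (408,322), and the tray at (252,257). In the top view the pump is at (329,203) with its front facing the robot (image down). The unit is at (495,270) with its drawer facing image left (world +y), and the tray is at (235,280). Next I'll measure these.

Run:
```python
from h import *
def rect(W,box,zl,zh,name):
    u0,u1,v0,v1=box; A=W[v0:v1,u0:u1].reshape(-1,3); A=A[(A[:,2]>zl)&(A[:,2]<zh)]
    r=cv2.minAreaRect((A[:,:2]*1000).astype(np.float32)); 
    print(name,len(A),"z med",np.round(np.median(A[:,2]),4),"c",np.round(r[0],1),"size",np.round(r[1],1),"ang",round(r[2],2))
    return A
T=cloud(np.load("top1.npy",allow_pickle=True).item()); S=cloud(np.load("scene1.npy",allow_pickle=True).item())
print("table z",np.nanmedian(T[250:300,340:420,2]),np.nanmedian(S[300:330,350:380,2]))
rect(T,(285,375,155,250),.07,.095,"pumpT"); rect(S,(320,405,220,280),.074,.09,"pumpS")
rect(T,(425,550,210,335),.058,.085,"unitT"); rect(S,(400,525,285,395),.06,.085,"unitS")
rect(T,(428,458,250,315),.025,.05,"handleT"); rect(S,(385,430,300,345),.028,.05,"handleS")
rect(T,(180,290,235,325),.018,.04,"trayT"); rect(S,(200,300,235,280),.02,.04,"trayS")
```

```text
table z 0.0010575878505993952 8.946381963481631e-05
pumpT 3112 z med 0.081 c [625.6  12.2] size [130.2 152.3] ang 71.38
pumpS 1239 z med 0.0801 c [626.8  10.6] size [138.3 154.4] ang 72.12
unitT 7239 z med 0.0728 c [ 468.2 -431.9] size [240.8 264.9] ang 14.42
unitS 6325 z med 0.0718 c [ 497.6 -385.5] size [325.2 175.8] ang 14.44
handleT 406 z med 0.0437 c [ 439.3 -282.1] size [148.5  54.2] ang 5.18
handleS 278 z med 0.0431 c [ 426.2 -284. ] size [127.1  33.3] ang 14.52
trayT 531 z med 0.026 c [429.1 247.9] size [160.3 200.4] ang 16.78
trayS 488 z med 0.024 c [430.7 246.9] size [167.8 203.7] ang 16.89
```

Run:
```python
import cv2,numpy as np
a=cv2.imread("pics/top1.png"); b=cv2.imread("pics/scene1.png")
A=cv2.resize(a[150:250,280:400],(600,500))[:,:400];
A=cv2.resize(a[150:250,285:375],(396,440)); B=cv2.resize(b[215:285,320:405],(400,440)[:2]); 
cv2.imwrite("pics/crop1.png",np.hstack([A,B]))
```

```text
(no output)
```

View pics/crop1.png

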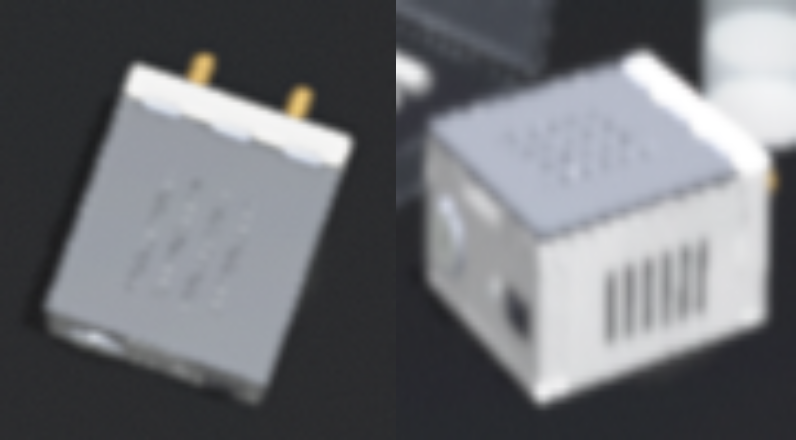

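The crop shows the cover's white back strip at the rear (+x), and the front wall with switch and gauge facing the robot. Next I'll pin down the unit and handle in unit axes.

Run:
```python
from h import *
T=cloud(np.load("top1.npy",allow_pickle=True).item()); S=cloud(np.load("scene1.npy",allow_pickle=True).item())
a=np.deg2rad(14.43-90); ex=np.array([np.cos(a),np.sin(a)]); ey=np.array([-ex[1],ex[0]])
for n,W,b,hb in(("T",T,(425,550,210,335),(428,462,250,315)),("S",S,(400,525,285,395),(385,432,295,350))):
    A=W[b[2]:b[3],b[0]:b[1]].reshape(-1,3);A=A[(A[:,2]>.06)&(A[:,2]<.08)]
    p=A[:,:2]@ex; q=A[:,:2]@ey
    print(n,"unit x pct",np.round(np.percentile(p,[0,.5,1,50,99,99.5]),4),"y",np.round(np.percentile(q,[.3,1,99,99.7]),4))
    A=W[hb[2]:hb[3],hb[0]:hb[1]].reshape(-1,3);A=A[(A[:,2]>.02)&(A[:,2]<.052)]
    p=A[:,:2]@ex; q=A[:,:2]@ey; h,e=np.histogram(p,np.arange(.34,.46,.005)); print(list(zip(np.round(e,3),h)))
    m=(p<np.percentile(p,1)+.012); print("bar x",p[m].min(),np.median(p[m]),"y",np.percentile(q[m],[1,99]),"z",np.percentile(A[m,2],[5,50,95]))
```

```text
T unit x pct [0.4025 0.4077 0.4109 0.4998 0.6539 0.659 ] y [0.2267 0.2283 0.4636 0.4654]
[(np.float64(0.34), np.int64(0)), (np.float64(0.345), np.int64(0)), (np.float64(0.35), np.int64(0)), (np.float64(0.355), np.int64(0)), (np.float64(0.36), np.int64(56)), (np.float64(0.365), np.int64(116)), (np.float64(0.37), np.int64(62)), (np.float64(0.375), np.int64(15)), (np.float64(0.38), np.int64(11)), (np.float64(0.385), np.int64(15)), (np.float64(0.39), np.int64(13)), (np.float64(0.395), np.int64(11)), (np.float64(0.4), np.int64(189)), (np.float64(0.405), np.int64(9)), (np.float64(0.41), np.int64(0)), (np.float64(0.415), np.int64(0)), (np.float64(0.42), np.int64(12)), (np.float64(0.425), np.int64(0)), (np.float64(0.43), np.int64(0)), (np.float64(0.435), np.int64(0)), (np.float64(0.44), np.int64(0)), (np.float64(0.445), np.int64(0)), (np.float64(0.45), np.int64(0))]
bar x 0.36184797499436877 0.3673270954261688 y [0.28324449 0.40791627] z [0.0401077  0.04458334 0.04874651]
S unit x pct [0.4095 0.4207 0.4217 0.5098 0.5844 0.5848] y [0.2243 0.2252 0.5291 0.5362]
[(np.float64(0.34), np.int64(0))
[... 152 characters left out ...]
5), np.int64(74)), (np.float64(0.37), np.int64(117)), (np.float64(0.375), np.int64(20)), (np.float64(0.38), np.int64(19)), (np.float64(0.385), np.int64(17)), (np.float64(0.39), np.int64(19)), (np.float64(0.395), np.int64(8)), (np.float64(0.4), np.int64(0)), (np.float64(0.405), np.int64(2)), (np.float64(0.41), np.int64(2)), (np.float64(0.415), np.int64(0)), (np.float64(0.42), np.int64(0)), (np.float64(0.425), np.int64(0)), (np.float64(0.43), np.int64(0)), (np.float64(0.435), np.int64(0)), (np.float64(0.44), np.int64(0)), (np.float64(0.445), np.int64(0)), (np.float64(0.45), np.int64(0))]
bar x 0.3645094211430901 0.37129695460629775 y [0.28152993 0.40414806] z [0.03815549 0.04338809 0.04539073]
```

```bash
python3 -m inch '[[[0.45,-1,0],-0.549,0.3],[[0.45,-1,0],-0.549,0.3],[[0.45,-1,0],-0.549,0.3],[[0.45,-1,0],-0.549,0.3],[[0.45,-1,0],-0.549,0.3],[[0.45,-1,0],-0.549,0.3]]' 60; python3 -m inch '[[[0.2,-1,-0.1],-0.549,0.3],[[0.2,-1,-0.1],-0.549,0.3],[[0.2,-1,-0.1],-0.549,0.3],[[0.2,-1,-0.1],-0.549,0.3],[[0.2,-1,-0.1],-0.549,0.3],[[0.2,-1,-0.1],-0.549,0.3]]'
```

```text
t: 0.85
eef_pos: [0.4101, 0.3136, 0.2314]
ee_rot: [0.812, -0.583, -0.0, 0.0]
ft_force: [0.4, 0.4, 0.4]
grip_width: 0.3
finger_force: 0.0
t: 1.6
eef_pos: [0.4693, 0.0136, 0.2005]
ee_rot: [-0.51, 0.86, 0.0, -0.001]
ft_force: [-0.1, 1.0, -0.5]
grip_width: 0.296
finger_force: 0.0
```

```bash
python3 -m inch '[[[-0.146,-0.95,-0.334],-0.549,0.3],[[-0.146,-0.95,-0.334],-0.549,0.3],[[-0.146,-0.95,-0.334],-0.549,0.3],[[-0.146,-0.95,-0.334],-0.549,0.3],[[-0.146,-0.95,-0.334],-0.549,0.3],[[-0.146,-0.95,-0.334],-0.549,0.3],[[-0.146,-0.95,-0.334],-0.549,0.3]]'
python3 - <<'E'
from h import *
s=bot.state(); print(s["joints"],s["eef_pos"])
im=imaging.get_image("scene"); cv2.imwrite("pics/s2.png",im["pixels"][180:420,330:600].repeat(2,0).repeat(2,1))
E
```

```text
t: 2.48
eef_pos: [0.4261, -0.2679, 0.101]
ee_rot: [-0.126, 0.992, 0.0, -0.0]
ft_force: [1.2, 1.2, -0.4]
grip_width: 0.3
finger_force: 0.0
[-1.70267060e-01  2.07215452e-01 -5.34717692e-01 -1.78651152e-05
 -8.29255966e-01 -1.14725385e+00] [ 0.42614246 -0.26787664  0.10096672]
```

View pics/s2.png

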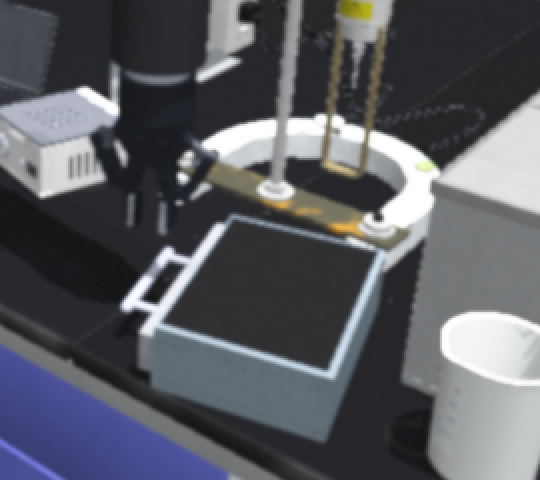

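The gripper is over the handle, with the fingers straddling it across the bar. Next I descend and close.

```bash
python3 -m inch '[[[0,0,-0.15],0,0.3],[[0,0,-0.261],0,0.3],[[0,0,-0.261],0,0.3],[[0,0,-0.261],0,0],[[0,0,-0.261],0,0],[[0,0,-0.261],0,0]]' 60
```

```text
t: 3.28
eef_pos: [0.4272, -0.2684, 0.0242]
ee_rot: [-0.126, 0.992, -0.001, 0.002]
ft_force: [1.8, 1.6, 3.2]
grip_width: 0.101
finger_force: 59.2
```

```bash
python3 -m inch '[[[-0.02,0.077,0],0,0],[[-0.04,0.154,0],0,0],[[-0.06,0.231,0],0,0],[[-0.08,0.308,0],0,0],[[-0.0975,0.38,0],0,0],[[-0.1,0.386,0],0,0],[[-0.1,0.386,0],0,0]]' 60;  python3 -m inch '[[[0,0,0],0,0.3],[[0,0,0],0,0.3],[[0,0,0.3],0,0.3],[[0,0,0.6],0,0.3],[[0.3,0.8,0.6],0,0.5],[[0.3,0.8,0.6],0,0.5],[[0.3,0.8,0.6],0,0.5],[[0.3,0.8,0.6],0,0.5]]'
python3 - <<'E'
from h import *
for n in("scene","top"):
    im=imaging.get_image(n); np.save(f"{n}3.npy",im,allow_pickle=True); p=im["pixels"]
    c=p[200:330,360:560] if n=="top" else p[220:410,330:600]
    cv2.imwrite(f"pics/{n}3.png",cv2.resize(c,(400,None or int(400*c.shape[0]/c.shape[1]))))
a=cv2.imread("pics/scene3.png");b=cv2.imread("pics/top3.png");h=max(len(a),len(b))
P=lambda x:np.pad(x,((0,h-len(x)),(0,0),(0,0)))
cv2.imwrite("pics/c3.png",np.hstack([P(a),P(b)]))
E
```

```text
t: 4.15
eef_pos: [0.3979, -0.1561, 0.0245]
ee_rot: [-0.127, 0.992, -0.003, 0.001]
ft_force: [6.7, -42.5, -4.0]
grip_width: 0.097
finger_force: 61.9
t: 5.15
eef_pos: [0.4817, 0.0786, 0.2014]
ee_rot: [-0.126, 0.992, 0.0, 0.001]
ft_force: [1.5, 0.4, -1.4]
grip_width: 0.499
finger_force: 0.0
```

View pics/c3.png

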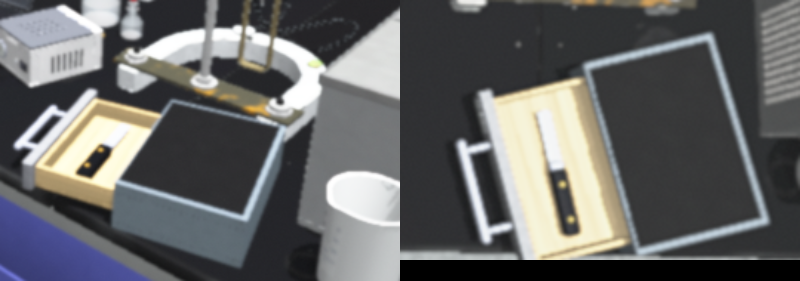

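The drawer is open. The tool lies across it with its black handle near crop (565,203) and its blade toward (545,120), pointing away from the robot (+x). Next I'll measure its axis and height.

Run:
```python
from h import *
ex=np.array([.2492,-.9685]); ey=np.array([.9685,.2492])
for n in("top","scene"):
    im=np.load(n+"3.npy",allow_pickle=True).item(); W=cloud(im); g=im["pixels"].astype(int)
    d=W[...,:2]@ex; q=W[...,:2]@ey
    # drawer inner region found from the opened drawer (handle 117mm out), 2D in unit axes
    reg=(d>.305)&(d<.40)&(q>.25)&(q<.44)&(W[...,2]<.06)
    dark=reg&(g.max(-1)<75); 
    sat=g.max(-1)-g.min(-1); blade=reg&(sat<30)&(g.max(-1)>120)
    for nm,m,z in(("handle",dark,.042),("blade",blade,.0335)):
        m=m.astype(np.uint8); k,l,st,ce=cv2.connectedComponentsWithStats(m)
        if k<2: continue
        i=1+np.argmax(st[1:,4]); A=W[l==i]; vv,uu=np.nonzero(l==i)
        R=np.array([ray(im,u,v,z)[:2] for u,v in zip(uu,vv)])
        r=cv2.minAreaRect((R*1000).astype(np.float32)); bx=cv2.boxPoints(r)
        print(n,nm,len(A),"z",np.round(np.percentile(A[:,2],[10,50,90]),4),"raybox c",np.round(r[0],1),np.round(r[1],1),round(r[2],1),"px",uu.min(),uu.max(),vv.min(),vv.max(),"mean",np.round(R.mean(0),4), "unit",R.mean(0)@ex,R.mean(0)@ey)
    fl=reg&(sat>40); print("floor z",np.nanmedian(W[fl][:,2]))
```

```text
top handle 175 z [0.0379 0.042  0.0453] raybox c [ 385.3 -268.9] [77.1 17.7] 12.2 px 435 448 286 316 mean [ 0.3853 -0.2681] unit 0.3556713023367142 0.3063745385769772
top blade 284 z [0.0225 0.0332 0.0389] raybox c [ 470.3 -254. ] [92.4 22. ] 12.3 px 428 442 249 285 mean [ 0.466  -0.2548] unit 0.36285217927096797 0.3878289087896597
floor z 0.023536795253128573
scene handle 196 z [-0.0146 -0.0013  0.0011] raybox c [ 278.3 -316.2] [31.6 88.6] 15.5 px 358 401 348 364 mean [ 0.2827 -0.3067] unit 0.3675269195001277 0.1973284392538095
scene blade 478 z [0.0207 0.0228 0.0347] raybox c [ 423.2 -264.5] [157.9  52.1] 18.9 px 384 421 302 344 mean [ 0.4428 -0.2605] unit 0.3626488640559127 0.3639296179599635
floor z -0.16929383039187862
```

Run:
```python
from h import *
for n,b,z in(("scene",(375,412,312,342),.042),("top",(425,455,280,320),.042)):
    im=np.load(n+"3.npy",allow_pickle=True).item(); W=cloud(im); g=im["pixels"].astype(int)
    m=np.zeros((480,640),np.uint8); m[b[2]:b[3],b[0]:b[1]]=1; m&=(g.max(-1)<90)
    k,l,st,ce=cv2.connectedComponentsWithStats(cv2.morphologyEx(m,cv2.MORPH_CLOSE,np.ones((3,3)))); i=1+np.argmax(st[1:,4])
    A=W[l==i]; A=A[A[:,2]>.025]
    r=cv2.minAreaRect((A[:,:2]*1000).astype(np.float32)); vx,vy,x,y=cv2.fitLine(A[:,:2].astype(np.float32),cv2.DIST_L2,0,.01,.01).ravel()
    print(n,st[i],len(A),np.percentile(A[:,2],[10,50,90]),r,"line",np.degrees(np.arctan2(vy,vx))%180,x,y)
im=np.load("top3.npy",allow_pickle=True).item(); W=cloud(im); g=im["pixels"].astype(int)
m=np.zeros((480,640),bool); m[252:284,424:446]=1; m&=(g.max(-1)-g.min(-1)<25)&(g.max(-1)>110)
vv,uu=np.nonzero(m); R=np.array([ray(im,u,v,.0335)[:2] for u,v in zip(uu,vv)])
print(np.c_[vv,uu].min(0),np.c_[vv,uu].max(0))
for v in sorted(set(vv))[::4]: 
    s=vv==v; print(v,uu[s].min(),uu[s].max(),R[s].mean(0))
```

```text
scene [382 319  23  21 196] 194 [0.03717286 0.04119028 0.04297494] ((383.1942443847656, -276.8779602050781), (75.7872543334961, 19.6848201751709), 11.46168041229248) line 11.006314 0.38012692 -0.27930835
top [435 285  14  32 206] 206 [0.03690334 0.04197234 0.04537911] ((385.2439880371094, -269.6705627441406), (77.65392303466797, 16.92448616027832), 12.739049911499023) line 13.40831 0.38518205 -0.26841432
[252 428] [283 443]
252 442 442 [ 0.50787572 -0.27429667]
257 428 435 [ 0.49459412 -0.24750227]
261 429 436 [ 0.48450443 -0.24989206]
265 430 437 [ 0.47443813 -0.25227631]
269 431 438 [ 0.46439513 -0.25465504]
273 432 439 [ 0.45437536 -0.25702827]
277 433 440 [ 0.44437873 -0.25939602]
281 434 441 [ 0.43440517 -0.26175831]
```

```bash
python3 -m inch '[[[-0.1,-0.4,0],-0.019,0.5],[[-0.1,-0.4,0],-0.019,0.5],[[-0.1,-0.4,0],-0.019,0.5]]' ; python3 -m inch '[[[-0.179,-0.785,-0.275],0,0.5],[[-0.179,-0.785,-0.275],0,0.5],[[-0.179,-0.785,-0.275],0,0.5],[[-0.179,-0.785,-0.275],0,0.5],[[-0.179,-0.785,-0.275],0,0.5],[[-0.179,-0.785,-0.275],0,0.5],[[-0.179,-0.785,-0.275],0,0.5]]'
```

```text
t: 5.62
eef_pos: [0.4498, -0.0463, 0.2004]
ee_rot: [-0.11, 0.994, 0.0, -0.0]
ft_force: [0.4, 0.4, 0.7]
grip_width: 0.497
finger_force: 0.0
t: 6.5
eef_pos: [0.3987, -0.2782, 0.1183]
ee_rot: [-0.112, 0.994, -0.0, 0.001]
ft_force: [0.5, 0.3, 0.5]
grip_width: 0.498
finger_force: 0.0
```

```bash
python3 -m inch '[[[0.013,0.035,0],0,0.5],[[0.013,0.035,-0.1],0,0.5],[[0.013,0.035,-0.1],0,0.5]]'
python3 - <<'E'
from h import *
print(bot.state()["eef_pos"])
im=imaging.get_image("scene"); c=im["pixels"][250:370,340:480]
im2=imaging.get_image("top"); d=im2["pixels"][230:330,400:520]
cv2.imwrite("pics/c4.png",np.hstack([cv2.resize(c,(420,360)),cv2.resize(d,(380,360))]))
E
```

```text
t: 6.88
eef_pos: [0.401, -0.2671, 0.0868]
ee_rot: [-0.112, 0.994, 0.001, -0.001]
ft_force: [-0.6, 0.1, 1.1]
grip_width: 0.499
finger_force: 0.0
[ 0.40100825 -0.2670702   0.08677732]
```

View pics/c4.png

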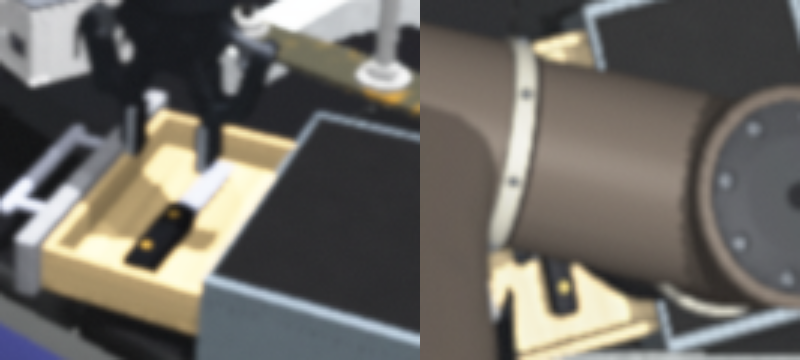

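The fingers straddle the tool's line, clear of the drawer front (left) and the unit (right). Next I descend and grip.

```bash
python3 -m inch '[[[0,0,-0.1],0,0.5],[[0,0,-0.203],0,0.5],[[0,0,-0.203],0,0.5],[[0,0,-0.203],0,0],[[0,0,-0.203],0,0],[[0,0,-0.203],0,0],[[0,0,-0.203],0,0]]' 110
```

```text
t: 7.85
eef_pos: [0.4031, -0.2691, 0.0288]
ee_rot: [-0.112, 0.994, -0.001, 0.001]
ft_force: [-0.7, 0.6, 7.2]
grip_width: 0.223
finger_force: 108.4
```

```bash
python3 -m inch '[[[0,0,0.1],0,0],[[0,0,0.25],0,0],[[0,0,0.45],0,0],[[0.05,0.3,0.45],-0.182,0],[[0.05,0.5,0.45],-0.364,0],[[0.05,0.7,0.45],-0.364,0],[[0.05,0.9,0.45],-0.364,0],[[0.05,1,0.45],-0.364,0],[[0.05,1,0.45],-0.364,0]]'; python3 -m inch '[[[0.02,0.17,0],0,0],[[0.02,0.17,0],0,0],[[0.02,0.17,0],0,0]]';python3 - <<'E'
from h import *
s=bot.state();print(s["eef_pos"],s["joints"],s["finger_force"])
for n in("scene","top"):
    im=imaging.get_image(n); np.save(n+"5.npy",im,allow_pickle=True); cv2.imwrite("pics/%s5.png"%n,im["pixels"])
a=cv2.imread("pics/scene5.png")[170:290,290:430];b=cv2.imread("pics/top5.png")[150:290,260:400]
cv2.imwrite("pics/c5.png",np.hstack([cv2.resize(a,(420,360)),cv2.resize(b,(360,360))]))
E
```

```text
t: 8.98
eef_pos: [0.417, 0.0343, 0.1634]
ee_rot: [0.159, 0.987, 0.001, 0.001]
ft_force: [0.6, -0.6, -1.5]
grip_width: 0.224
finger_force: 108.2
t: 9.35
eef_pos: [0.4226, 0.0825, 0.1625]
ee_rot: [0.16, 0.987, 0.0, 0.0]
ft_force: [0.5, 0.9, -0.0]
grip_width: 0.222
finger_force: 108.3
[0.42257681 0.08247668 0.16254211] [ 6.54330298e-01  7.32900802e-03 -5.99871294e-01 -1.61605541e-04
 -9.62601344e-01 -2.54637916e+00] 108.27975153923035
```

View pics/c5.png

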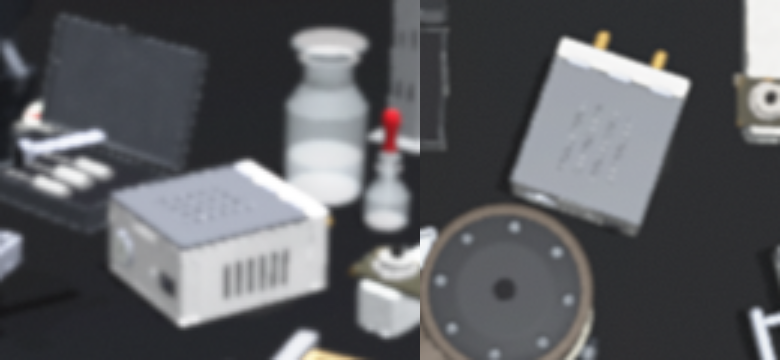

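The scene crop shows the blade at crop (25..104,150..134), about px (298–325, 220–215), held level in front of and above the pump. Next I'll measure it by depth and ray.

Run:
```python
from h import *
im=np.load("scene5.npy",allow_pickle=True).item(); W=cloud(im); g=im["pixels"].astype(int)
m=np.zeros((480,640),bool); m[208:226,292:332]=1
m&=(np.abs(W[...,2]-.155)<.045)&(W[...,0]<.6)&(W[...,0]>.4)
A=W[m]; vv,uu=np.nonzero(m); 
for u in range(uu.min(),uu.max()+1,3):
    s=uu==u
    if s.any(): print(u,vv[s].min(),vv[s].max(),np.round(np.median(A[s],0),4))
vx=cv2.fitLine(A.astype(np.float32),cv2.DIST_HUBER,0,.001,.001).ravel(); print(vx, np.degrees(np.arctan2(vx[1],vx[0])))
# ray check onto plane of measured blade height
print([ray(im,u,v,np.median(A[:,2])) for u,v in((325,214.7),(300,219.5))])
# pump front lower details, both views: top-front corners
T=np.load("top5.npy",allow_pickle=True).item()
for P in((289,148+0)): pass
```

```text
292 212 225 [0.4191 0.0588 0.1826]
295 217 225 [0.435  0.0661 0.1708]
298 217 224 [0.4442 0.0657 0.1687]
301 218 223 [0.4512 0.0622 0.1675]
304 218 220 [0.4646 0.0654 0.1665]
307 217 220 [0.4733 0.0638 0.1657]
310 216 219 [0.4799 0.0597 0.1674]
313 216 218 [0.4865 0.0557 0.1678]
316 215 218 [0.4954 0.054  0.167 ]
319 215 217 [0.4993 0.0474 0.1688]
322 214 216 [0.5152 0.0523 0.1655]
325 216 216 [0.5156 0.0422 0.1653]
[ 0.986966   -0.13251548 -0.09131132  0.4478241   0.06256886  0.17022978] -7.647112
[array([0.51810001, 0.04455452, 0.16747313]), array([0.45400668, 0.06862923, 0.16747313])]
```

```bash
python3 -m inch '[[[0,0,-0.15],0,0],[[0,0,-0.323],0,0],[[0,0,-0.323],0,0],[[0,0,-0.323],0,0]]'
python3 - <<'E'
from h import *
im=imaging.get_image("scene"); W=cloud(im); np.save("scene6.npy",im,allow_pickle=True)
m=np.zeros((480,640),bool); m[225:275,285:345]=1
m&=(np.abs(W[...,2]-.072)<.02)&(W[...,0]<.535)&(W[...,0]>.445)&(W[...,1]>.03)
A=W[m]; print(len(A),np.percentile(A[:,2],[5,25,50,75,95])); i=np.argsort(A[:,0]); print(np.round(A[i][::max(1,len(i)//10)],4))
cv2.imwrite("pics/s6.png",cv2.resize(im["pixels"][200:290,290:410],None,fx=6,fy=6,interpolation=cv2.INTER_CUBIC))
E
```

```text
t: 9.95
eef_pos: [0.4237, 0.0822, 0.0664]
ee_rot: [0.161, 0.987, 0.0, 0.001]
ft_force: [0.6, -0.1, -1.6]
grip_width: 0.224
finger_force: 108.3
111 [0.06751097 0.0700869  0.071439   0.07269345 0.0765805 ]
[[0.445  0.0672 0.0795]
 [0.4497 0.0649 0.0758]
 [0.4525 0.0641 0.0779]
 [0.4646 0.0732 0.0706]
 [0.4696 0.0673 0.0735]
 [0.4773 0.0534 0.0696]
 [0.4865 0.0553 0.0713]
 [0.4948 0.0635 0.0714]
 [0.5036 0.054  0.0714]
 [0.5098 0.0601 0.0701]
 [0.5185 0.0576 0.0707]]
```

View pics/s6.png

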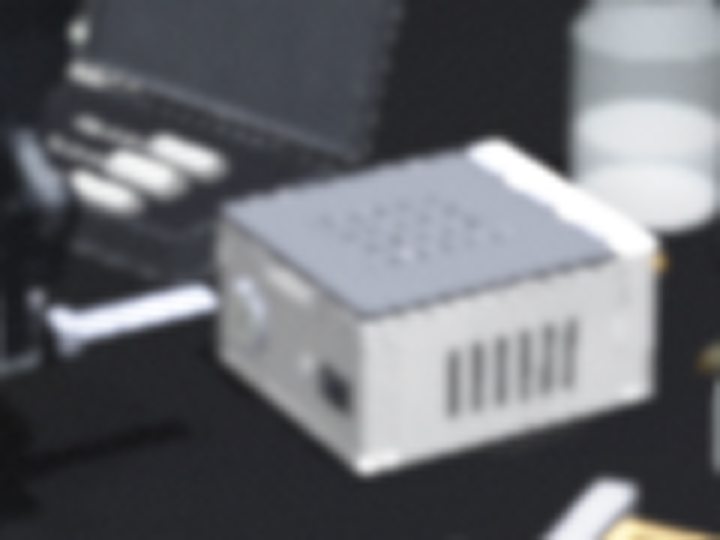

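The blade sits level at z≈0.070, pointed at the pale slot under the cover's front edge at crop (290,283). Next I insert it.

```bash
python3 -m inch '[[[0.06,-0.02,0],0,0],[[0.11,-0.037,0],0,0],[[0.14,-0.047,0],0,0],[[0.169,-0.0566,0],0,0],[[0.169,-0.0566,0],0,0]]'
python3 - <<'E'
import numpy as np
px=np.array([.9483,-.3173])
for i,t in enumerate(np.linspace(.12,2.24,19)):
    r=116-10*min(t/1.5,1); p=4 if t>2 else 2
    o=7.5-p
    x=56-r*np.cos(t)-o*np.sin(t); z=80+r*np.sin(t)-o*np.cos(t)
    d=np.r_[(x+60)*px,z-69.7]/300; print(round(t,2),np.round(d,3))
E
```

```text
t: 10.62
eef_pos: [0.4739, 0.0651, 0.065]
ee_rot: [0.161, 0.987, -0.0, 0.0]
ft_force: [-0.0, -0.1, -1.5]
grip_width: 0.225
finger_force: 108.3
0.12 [ 0.003 -0.001  0.062]
0.24 [ 0.011 -0.004  0.106]
0.36 [ 0.024 -0.008  0.149]
0.47 [ 0.041 -0.014  0.189]
0.59 [ 0.063 -0.021  0.227]
0.71 [ 0.088 -0.03   0.262]
0.83 [ 0.117 -0.039  0.293]
0.94 [ 0.149 -0.05   0.32 ]
1.06 [ 0.184 -0.062  0.343]
1.18 [ 0.22  -0.074  0.361]
1.3 [ 0.258 -0.086  0.374]
1.42 [ 0.297 -0.1    0.382]
1.53 [ 0.337 -0.113  0.387]
1.65 [ 0.376 -0.126  0.388]
1.77 [ 0.416 -0.139  0.384]
1.89 [ 0.454 -0.152  0.376]
2.0 [ 0.497 -0.166  0.36 ]
2.12 [ 0.533 -0.178  0.341]
2.24 [ 0.566 -0.189  0.319]
```

Insertion met no resistance. Next I start levering.

```bash
python3 -m inch '[[[0.003,-0.001,0.035],0,0],[[0.003,-0.001,0.062],0,0],[[0.011,-0.004,0.106],0,0],[[0.024,-0.008,0.149],0,0],[[0.041,-0.014,0.189],0,0],[[0.041,-0.014,0.189],0,0]]' 120
python3 - <<'E'
from h import *
im=imaging.get_image("scene"); W=cloud(im)
cv2.imwrite("pics/s7.png",cv2.resize(im["pixels"][180:290,290:410],None,fx=4,fy=4,interpolation=cv2.INTER_CUBIC))
E
```

```text
t: 11.38
eef_pos: [0.4874, 0.0615, 0.1231]
ee_rot: [0.16, 0.987, 0.001, 0.001]
ft_force: [1.0, -0.3, -1.4]
grip_width: 0.221
finger_force: 121.6
```

View pics/s7.png

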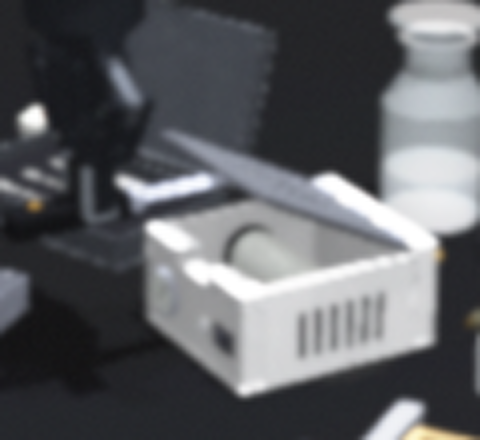

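The cover is lifted about 0.45 rad on the blade (crop edge at (170,133)), and the cartridge shows in the well. I continue along the arc to the stop.

```bash
python3 -m inch '[[[0.022,-0.007,0.038],0,0],[[0.047,-0.016,0.073],0,0],[[0.076,-0.025,0.104],0,0],[[0.108,-0.036,0.131],0,0],[[0.143,-0.048,0.154],0,0],[[0.179,-0.06,0.172],0,0],[[0.217,-0.072,0.185],0,0],[[0.256,-0.086,0.193],0,0],[[0.296,-0.099,0.198],0,0],[[0.335,-0.112,0.199],0,0],[[0.375,-0.125,0.195],0,0],[[0.413,-0.138,0.187],0,0],[[0.456,-0.152,0.171],0,0],[[0.492,-0.164,0.152],0,0],[[0.525,-0.175,0.13],0,0],[[0.535,-0.178,0.13],0,0]]' 120
python3 - <<'E'
from h import *
im=imaging.get_image("scene"); W=cloud(im); np.save("scene8.npy",im,allow_pickle=True)
cv2.imwrite("pics/s8.png",cv2.resize(im["pixels"][150:290,290:430],None,fx=4,fy=4,interpolation=cv2.INTER_CUBIC))
E
```

```text
t: 13.42
eef_pos: [0.6388, 0.0073, 0.1568]
ee_rot: [0.161, 0.987, -0.002, -0.008]
ft_force: [-29.9, 7.3, 7.6]
grip_width: 0.217
finger_force: 123.0
```

View pics/s8.png

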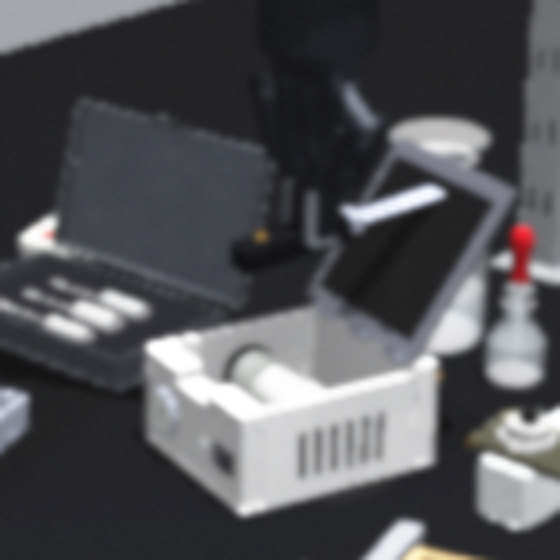

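The cover leans well past upright against its stop, with a 30 N reaction and the blade at crop (390,205). I back off and measure the cover angle and the tool in hand.

```bash
python3 -m inch '[[[-0.15,0.05,0.03],0,0],[[-0.4,0.134,0.1],0,0],[[-0.5,0.167,0.1],0,0],[[-0.5,0.167,0.1],0,0]]' 110
python3 - <<'E'
from h import *
px=np.array([.9483,-.3173]); py=np.array([.3173,.9483]); c=np.array([.626,.0115])
s=bot.state(); print(s["eef_pos"])
im=imaging.get_image("scene"); W=cloud(im); np.save("scene9.npy",im,allow_pickle=True)
t=imaging.get_image("top"); T=cloud(t); np.save("top9.npy",t,allow_pickle=True)
for n,w in(("S",W),("T",T)):
    q=w[...,:2]-c; X=q@px; Y=q@py; Z=w[...,2]
    m=(X>.05)&(X<.16)&(np.abs(Y)<.05)&(Z>.1)&(Z<.2)
    if m.sum()>20:
        f=np.polyfit(Z[m],X[m],1); print(n,m.sum(),"cover X=%.3f*Z+%.3f"%tuple(f),"angle",np.pi/2+np.arctan(f[0]))
    q=w[...,:2]-s["eef_pos"][:2]; a=q@px; b=q@py
    m=(a>.025)&(a<.15)&(np.abs(b)<.03)&(np.abs(Z-s["eef_pos"][2])<.05)
    if m.sum()>10:
        o=np.argsort(a[m]); print(n,m.sum()); print(np.round(np.c_[a[m],b[m],Z[m]-s["eef_pos"][2]][o][::max(1,m.sum()//18)],4))
E
```

```text
t: 13.98
eef_pos: [0.4942, 0.0584, 0.1914]
ee_rot: [0.159, 0.987, 0.001, 0.001]
ft_force: [1.1, 1.0, -1.1]
grip_width: 0.219
finger_force: 121.5
[0.49423429 0.05838857 0.19144638]
S 1007 cover X=0.740*Z+-0.013 angle 2.2076733169022273
S 107
[[ 0.0256 -0.0094  0.0141]
 [ 0.0278 -0.0104  0.0114]
 [ 0.0296 -0.0069  0.002 ]
 [ 0.0322 -0.0023  0.0133]
 [ 0.0339 -0.0094  0.0046]
 [ 0.0366 -0.0097  0.0095]
 [ 0.0436 -0.0073  0.0101]
 [ 0.0479  0.0114  0.0061]
 [ 0.0515  0.0073  0.0067]
 [ 0.0541 -0.0037  0.0044]
 [ 0.0575  0.0077  0.0082]
 [ 0.0634  0.0027  0.0087]
 [ 0.0661  0.0075  0.0094]
 [ 0.0686  0.0016  0.0107]
 [ 0.0742 -0.009   0.0104]
 [ 0.0782  0.0031  0.0112]
 [ 0.0818 -0.0007  0.0117]
 [ 0.0861  0.0068  0.0114]
 [ 0.0886 -0.0093  0.0132]
 [ 0.0938 -0.0052  0.0137]
 [ 0.0962 -0.0062  0.0108]
 [ 0.1005 -0.0039  0.012 ]]
T 1705 cover X=0.745*Z+-0.016 angle 2.210991205184256
```

Both views give a cover angle of 2.20 rad. The tool is pitched about 0.1 rad tip-up in the grip, which is fine. Now I return it to the drawer.

```bash
python3 -m inch '[[[-0.247,-0.527,-0.04],0.364,0],[[-0.247,-0.527,-0.04],0.364,0],[[-0.247,-0.527,-0.04],0.364,0],[[-0.247,-0.527,-0.04],0.364,0],[[-0.247,-0.527,-0.04],0.364,0]]'; python3 -m inch '[[[-0.056,-0.563,-0.1],0,0],[[-0.056,-0.563,-0.1],0,0],[[-0.056,-0.563,-0.1],0,0],[[-0.056,-0.563,-0.1],0,0],[[-0.056,-0.563,-0.1],0,0]]'
```

```text
t: 14.7
eef_pos: [0.423, -0.1008, 0.1785]
ee_rot: [-0.11, 0.994, -0.0, -0.0]
ft_force: [0.9, 0.6, -0.3]
grip_width: 0.221
finger_force: 121.6
t: 15.32
eef_pos: [0.4061, -0.2689, 0.1483]
ee_rot: [-0.111, 0.994, 0.0, -0.0]
ft_force: [-0.1, 0.3, -0.9]
grip_width: 0.22
finger_force: 121.6
```

```bash
python3 -m inch '[[[-0.01,0,-0.15],0,0],[[-0.01,0,-0.27],0,0],[[-0.01,0,-0.33],0,0],[[-0.01,0,-0.372],0,0],[[-0.01,0,-0.372],0,0]]'; python3 -m inch '[[[0,0,0],0,0.35],[[0,0,0],0,0.5],[[0,0,0],0,0.5],[[0,0,0.12],0,0.5],[[0,0,0.3],0,0.5],[[0,0,0.5],0,0.5],[[0,0,0.5],0,0.5]]' 60
```

```text
t: 15.95
eef_pos: [0.4027, -0.2684, 0.0367]
ee_rot: [-0.112, 0.994, 0.0, -0.0]
ft_force: [0.5, -0.0, -0.6]
grip_width: 0.213
finger_force: 121.6
t: 16.82
eef_pos: [0.4051, -0.2702, 0.1924]
ee_rot: [-0.112, 0.994, -0.002, 0.005]
ft_force: [0.4, -0.1, 0.3]
grip_width: 0.51
finger_force: 0.0
```

```bash
python3 -m inch '[[[0.083,0.833,0.167],0.683,0.6],[[0.083,0.833,0.167],0.683,0.6],[[0.083,0.833,0.167],0.683,0.6],[[0.083,0.833,0.167],0.683,0.6],[[0.083,0.833,0.167],0.683,0.6],[[0.083,0.833,0.167],0.683,0.6],[[0.083,0.833,0.167],0.683,0.6]]'
python3 - <<'E'
from h import *
px=np.array([.9483,-.3173]); py=np.array([.3173,.9483]); c=np.array([.626,.0115])
for n in("scene","top"):
    im=imaging.get_image(n); np.save(n+"10.npy",im,allow_pickle=True); w=cloud(im); g=im["pixels"].astype(int)
    q=w[...,:2]-c; X=q@px; Y=q@py; Z=w[...,2]
    m=(np.abs(X)<.05)&(np.abs(Y)<.055)&(Z>.05)&(Z<.075)
    B=np.c_[X[m],Y[m],Z[m]]
    print(n,len(B),"pct X",np.round(np.percentile(B[:,0],[2,50,98]),4),"Y",np.round(np.percentile(B[:,1],[1,50,99]),4),"Z",np.round(np.percentile(B[:,2],[50,95,99]),4))
    tp=B[B[:,2]>.062]; print(" crest X",len(tp),np.median(tp[:,0]) if len(tp) else 0)
    if len(tp)>10: print(np.polyfit(tp[:,1],tp[:,0],1))
    f=(g.max(-1)<60)&m; print(" dark cap", f.sum(), np.round(np.percentile(Y[f],[2,50,98]),4) if f.sum() else 0)
    if n=="top":
        mm=np.zeros((480,640),np.uint8); mm[280:320,425:455]=1; mm&=(g.max(-1)<90); k,l,st,ce=cv2.connectedComponentsWithStats(mm); i=1+np.argmax(st[1:,4]); A=w[l==i]; print("tool handle",st[i],np.round(np.median(A,0),4),np.percentile(A[:,2],[10,90]))
        e=np.abs(Z-.080)<.006; e&=(np.abs(X)<.1)&(np.abs(Y)<.08); print("pump rim X",np.percentile(X[e],[1,99]),"Y",np.percentile(Y[e],[1,99]))
E
```

```text
t: 17.7
eef_pos: [0.4269, -0.0191, 0.2369]
ee_rot: [-0.584, 0.812, 0.0, -0.0]
ft_force: [-0.1, 0.2, -0.3]
grip_width: 0.601
finger_force: 0.0
scene 210 pct X [-0.0247 -0.0122  0.0073] Y [-0.0382  0.0099  0.0547] Z [0.0617 0.0664 0.0697]
 crest X 100 -0.00497874392585001
[-0.00062414 -0.00568434]
 dark cap 0 0
top 560 pct X [-0.0229 -0.0076  0.0117] Y [-0.05   -0.001   0.0477] Z [0.0618 0.0673 0.0687]
 crest X 270 -0.0055289634780038115
[ 0.006919   -0.00540141]
 dark cap 0 0
tool handle [435 284  15  32 212] [nan nan nan] [nan nan]
pump rim X [-0.07588512  0.05413649] Y [-0.06360472  0.06523196]
```

```bash
python3 -m inch '[[[0.645,0.105,-0.3],0,0.6],[[0.645,0.105,-0.3],0,0.6],[[0.645,0.105,-0.3],0,0.6],[[0.645,0.105,-0.3],0,0.6],[[0.645,0.105,-0.3],0,0.6],[[0.645,0.105,-0.3],0,0.6]]'
```

```text
t: 18.55
eef_pos: [0.6202, 0.0117, 0.1469]
ee_rot: [-0.584, 0.812, 0.0, -0.0]
ft_force: [0.3, -0.6, -0.3]
grip_width: 0.601
finger_force: 0.0
```

Down 0.118 m and grip gently.

```bash
python3 -m inch '[[[0,0.002,-0.15],0,0.6],[[0,0.002,-0.28],0,0.6],[[0,0.002,-0.36],0,0.6],[[0,0.002,-0.393],0,0.6],[[0,0.002,-0.393],0,0.6]]' 35; python3 -m inch '[[[0,0,0],0,0],[[0,0,0],0,0],[[0,0,0],0,0],[[0,0,0],0,0]]' 35
```

```text
t: 19.18
eef_pos: [0.619, 0.0126, 0.0293]
ee_rot: [-0.584, 0.812, 0.001, -0.001]
ft_force: [-5.2, 1.2, -1.1]
grip_width: 0.599
finger_force: 0.0
t: 19.68
eef_pos: [0.6217, 0.013, 0.0308]
ee_rot: [-0.585, 0.811, -0.001, 0.001]
ft_force: [-3.5, 0.1, 6.1]
grip_width: 0.407
finger_force: 35.0
```

```bash
python3 -m inch '[[[0,0,0.1],0,0],[[0,0,0.25],0,0],[[0,0,0.42],0,0],[[0,0,0.5],0,0],[[-0.2,0.25,0.5],0.2,0],[[-0.4,0.5,0.5],0.411,0],[[-0.639,0.782,0.45],0.411,0],[[-0.639,0.782,0.45],0.411,0],[[-0.639,0.782,0.4],0.411,0],[[-0.639,0.782,0.4],0.411,0],[[-0.639,0.782,0.4],0.411,0]]'
python3 - <<'E'
from h import *
px=np.array([.9483,-.3173]); py=np.array([.3173,.9483]); c=np.array([.626,.0115])
s=bot.state();print(s["eef_pos"],s["grip_width"],s["finger_force"])
im=imaging.get_image("scene"); W=cloud(im)
q=W[...,:2]-s["eef_pos"][:2]; m=(np.linalg.norm(q,axis=-1)<.065)&(W[...,2]<s["eef_pos"][2]+.045)&(W[...,2]>.05)
A=W[m]; print(m.sum(),"cart z range",np.round(np.percentile(A[:,2]-s["eef_pos"][2],[1,5,50,95]),4))
r=cv2.minAreaRect((A[:,:2]*1000).astype(np.float32)); print(r)
w=W; q=w[...,:2]-c; X=q@px; Y=q@py; Z=w[...,2]
m=(X>.05)&(X<.16)&(np.abs(Y)<.05)&(Z>.1)&(Z<.2); f=np.polyfit(Z[m],X[m],1); print("cover",np.pi/2+np.arctan(f[0]))
E
```

```text
t: 21.05
eef_pos: [0.4293, 0.248, 0.1499]
ee_rot: [0.803, -0.595, 0.0, -0.001]
ft_force: [0.8, -0.5, -1.0]
grip_width: 0.408
finger_force: 35.3
[0.42934305 0.24803233 0.1498911 ] 0.40837581371942333 35.32848358154297
570 cart z range [-0.0011  0.0021  0.0222  0.0386]
((430.5266418457031, 241.18177795410156), (66.70816802978516, 103.41934204101562), 2.405881643295288)
cover 2.2051507816640896
```

```bash
python3 -m inch '[[[0.001,0,-0.15],0,0],[[0.001,0,-0.3],0,0],[[0.001,0,-0.4],0,0],[[0.001,0,-0.44],0,0],[[0.001,0,-0.463],0,0],[[0.001,0,-0.463],0,0],[[0.001,0,-0.463],0,0]]'; python3 -m inch '[[[0,0,0],0,0.42],[[0,0,0],0,0.45],[[0,0,0],0,0.55],[[0,0,0],0,0.6],[[0,0,0.1],0,0.6],[[0,0,0.3],0,0.6],[[0,0,0.5],0,0.6],[[0,0,0.7],0,0.6],[[0,0,0.7],0,0.6]]' 20
```

```text
t: 21.98
eef_pos: [0.4299, 0.248, 0.0113]
ee_rot: [0.803, -0.596, 0.0, -0.001]
ft_force: [0.0, -0.6, -0.3]
grip_width: 0.41
finger_force: 35.4
t: 23.1
eef_pos: [0.4313, 0.2493, 0.2256]
ee_rot: [0.803, -0.596, 0.001, -0.005]
ft_force: [-0.4, -0.7, -0.7]
grip_width: 0.6
finger_force: 0.0
```

Next I step aside to (0.45, 0) and check the final scene numerically.

```bash
python3 -m inch '[[[0.07,-0.85,0.1],0,0.6],[[0.07,-0.85,0.1],0,0.6],[[0.07,-0.85,0.1],0,0.6],[[0.07,-0.85,0.1],0,0.6],[[0.07,-0.85,0.1],0,0.6],[[0.07,-0.85,0.1],0,0.6]]'
python3 - <<'E'
from h import *
px=np.array([.9483,-.3173]); py=np.array([.3173,.9483]); c=np.array([.626,.0115])
ex=np.array([.2492,-.9685]); ey=np.array([.9685,.2492])
tx=np.array([np.cos(.293),np.sin(.293)]); ty=np.array([-tx[1],tx[0]]); tc=np.array([.430,.2475])
old={n:np.load(n+"1.npy",allow_pickle=True).item() for n in("top","scene")}
for n in("top","scene"):
    im=imaging.get_image(n); W=cloud(im); Z=W[...,2]
    q=W[...,:2]-tc; a=q@tx; b=q@ty; m=(abs(a)<.07)&(abs(b)<.09)&(Z>.018)&(Z<.08)
    print(n,"cart in tray",m.sum(),"a",np.round(np.percentile(a[m],[2,50,98]),3),"b",np.round(np.percentile(b[m],[2,50,98]),3),"ztop",np.percentile(Z[m],98))
    q=W[...,:2]-c; X=q@px; Y=q@py
    m=(X>.05)&(X<.16)&(abs(Y)<.05)&(Z>.1)&(Z<.2); f=np.polyfit(Z[m],X[m],1); print("cover",np.pi/2+np.arctan(f[0]))
    p=W[...,:2]@ex; r=W[...,:2]@ey; g=im["pixels"].astype(int)
    m=(p>.31)&(p<.40)&(r>.25)&(r<.44)&(Z>.036)&(Z<.047)&(g.max(-1)<90); print("tool handle",m.sum(),np.round(np.median(W[m],0),4),np.round(np.percentile(Z[m],[10,90]),3))
    m=(r>.29)&(r<.40)&(p>.2)&(p<.30)&(Z>.035)&(Z<.05); print("handle bar p",np.percentile(p[m],[2,20,50]))
    if n=="top":
        d=np.abs(g-old[n]["pixels"].astype(int)).max(-1); 
        for nm,bb in(("petri",(145,190,180,222)),("beakers",(75,165,198,255)),("pen",(110,160,272,315))): print(nm,(d[bb[2]:bb[3],bb[0]:bb[1]]>40).sum())
E
```

```text
t: 23.85
eef_pos: [0.4501, -0.0081, 0.2498]
ee_rot: [0.802, -0.597, -0.0, 0.0]
ft_force: [0.1, 0.9, -0.5]
grip_width: 0.6
finger_force: 0.0Traceback (most recent call last):
  File "<stdin>", line 9, in <module>
    return _quantile_unchecked(
        a, q, axis, out, overwrite_input, method, keepdims, weights)
    return _ureduce(a,
                    func=_quantile_ureduce_func,
    ...<5 lines>...
                    overwrite_input=overwrite_input,
                    method=method)
    r = func(a, **kwargs)
    result = _quantile(arr,
                       quantiles=q,
    ...<2 lines>...
                       out=out,
                       weights=wgt)
    slices_having_nans = np.isnan(arr[-1, ...])
                                  ~~~^^^^^^^^^
IndexError: index -1 is out of bounds for axis 0 with size 0
```

The top view found no cartridge points, possibly because the arm blocks the tray. I check with guards, including occlusion.

```bash
cat > fin.py <<'E'
from h import *
px=np.array([.9483,-.3173]); py=np.array([.3173,.9483]); c=np.array([.626,.0115])
ex=np.array([.2492,-.9685]); ey=np.array([.9685,.2492])
tx=np.array([np.cos(.293),np.sin(.293)]); ty=np.array([-tx[1],tx[0]]); tc=np.array([.430,.2475])
old={n:np.load(n+"1.npy",allow_pickle=True).item() for n in("top","scene")}
P=lambda v,*q:np.round(np.percentile(v,q),3) if len(v) else None
for n in("top","scene"):
    im=imaging.get_image(n); W=cloud(im); Z=W[...,2]; g=im["pixels"].astype(int)
    if n=="top": print("tray-window heights",P(Z[245:315,195:275][~np.isnan(Z[245:315,195:275])],2,25,50,75,98))
    q=W[...,:2]-tc; a=q@tx; b=q@ty; m=(abs(a)<.07)&(abs(b)<.09)&(Z>.018)&(Z<.08)
    print(n,"cart in tray",m.sum(),"a",P(a[m],2,50,98),"b",P(b[m],2,50,98),"ztop",P(Z[m],50,98))
    q=W[...,:2]-c; X=q@px; Y=q@py
    m=(X>.05)&(X<.16)&(abs(Y)<.05)&(Z>.1)&(Z<.2)
    if m.sum()>50: f=np.polyfit(Z[m],X[m],1); print("cover",np.pi/2+np.arctan(f[0]))
    p=W[...,:2]@ex; r=W[...,:2]@ey
    m=(p>.31)&(p<.40)&(r>.25)&(r<.44)&(Z>.036)&(Z<.047)&(g.max(-1)<90); print("tool handle",m.sum(),P(W[m][:,0],50),P(W[m][:,1],50),P(Z[m],10,50,90))
    m=(r>.29)&(r<.40)&(p>.2)&(p<.30)&(Z>.035)&(Z<.05); print("bar p",P(p[m],2,20,50))
    if n=="top":
        d=np.abs(g-old[n]["pixels"].astype(int)).max(-1)
        for nm,bb in(("petri",(145,190,180,222)),("beakers",(75,165,198,255)),("pen",(110,160,272,315))): print(nm,(d[bb[2]:bb[3],bb[0]:bb[1]]>40).sum())
E
python3 fin.py
```

```text
tray-window heights [-0.     0.657  0.669  0.672  0.677]
top cart in tray 0 a None b None ztop None
cover 2.213740094345517
tool handle 177 [0.387] [-0.269] [0.038 0.042 0.046]
bar p [0.247 0.25  0.255]
petri 0
beakers 0
pen 0
scene cart in tray 435 a [-0.021 -0.012  0.012] b [-0.053 -0.009  0.045] ztop [0.034 0.044]
cover 2.211594748291948
tool handle 181 [0.383] [-0.28] [0.038 0.041 0.043]
bar p [0.249 0.253 0.257]
```

The elbow at z≈0.66 hides the tray from above, but the scene view shows the cartridge lying in it. The tool is back on the drawer floor, the cover is at its stop, and the bystanders haven't moved.

```bash
python3 -c "
from rig import bot
print(bot.job_done())"
```

```text
the job is handed in; nothing more can be done
None
```

The job is handed in at about 24 s: the cartridge lies in the tray, the cover is at its stop (about 2.2 rad), the tool is back in the open drawer, and the beaker, petri dish and marker did not move.

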